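# Key over to the locked medicine box: push home, turn and hold

## Task

The two grey steel medicine boxes take the same key, and it was left in the lock of the one that stands open. Draw it out and push it fully home in the keyhole of the shut box, past its sticky pins (if the dust cover lies over that keyhole, swing it aside first), then turn it a quarter clockwise, as far as it goes. The lock springs back, so finish still gripping the key and holding it turned while I lift the lid, and leave the other things on the worktop where they stand.

Things in the scene. Friction and masses are not known exactly. Their poses are not given: they have to be found in the camera images.
- key: the key, upright in the open box's lock at the start. Origin: tip of its blade; z up to the bow, x its width, y its thickness. Steel blade 10 wide, 4 thick, z 0 to 26, last 4.5 tapering to a 2 wide tip; shoulder 14 x 6, z 26 to 30, rests on the lock's face; neck 11 x 5. Edges alike: fits either way round. 35 g. Pulls straight up out of the open box's lock with almost no force
- key_bow (a point): middle of the key's black plastic bow, 53 above the blade's tip: bow 30 wide (key x), 9 thick (key y), 34 high (36 to 70 above the tip). Axes are the key's. Grip it from above across the 9 mm thickness, fingertips no lower than 36 above the tip
- keyhole (a point): centre of the lock face of the shut box, 86 above the worktop; axes are the box's: x from front edge to hinge (away from the robot at yaw 0), z up. Slot 11.5 long (x), 5.5 wide (y), long sides chamfered 1.5, 29 deep, open below. The key goes straight down, flat along the slot; fully home its shoulder meets the face and the tip is 26 below this point
- pins (a point): the two sprung, sticky pins in the shut box's slot: this point lies between them, 14.8 below the keyhole; they stand at 9 and 20.5 below the face. Each resists with about 10 N until the tapered tip has pushed it aside: press steadily (20 N is safe), or rock the key slightly (1 mm, 0.05 rad) while pressing. They also lock the plug until the key is home
- open_keyhole (a point): the like point of the open box: centre of its lock face, 86 above the worktop, where the key stands at the start; axes and slot as for the other, without sticky pins
- lock (a joint): turn of the shut box's lock plug, rad: 0 locked (slot along the box's x), grows clockwise seen from above, stop at 1.571. A spring turns it back: 0.014 N m at 0, 0.07 N m at the stop. The blade has up to 0.2 rad of play in the slot, so the hand must turn up to that much more than the plug
- cover (a joint): swing of the steel dust cover over the shut box's keyhole, rad: 0 squarely over the keyhole, grows clockwise seen from above (towards the box's front edge), stop at 2.1. Stays where it is left; about 0.5 N at the stud moves it. Starts anywhere from 0 to 2.0; the keyhole is free for the key from about 1.2
- cover_stud (a point): top centre of the round stud on the dust cover: stud 10 diameter, 9 high, top 15 above the box's deck (100 above the worktop), on a disc of 25 diameter, 3 thick. The cover turns about a vertical rivet in the deck, 26 to the left of the keyhole (+y of the keyhole's frame); the stud's centre is 26 from that rivet. Grip or push the stud along its arc
- shut_box: grey steel medicine box with its lid shut, 148 deep (x), 160 wide (y), 85 high, fixed to the worktop. Origin: centre of its underside; the keyhole is 38 in front of the centre (-x), in a flat deck 64 deep along the front edge; the lid behind it carries a wire handle 12 high. The boxes may stand either way round, left or right
- open_box: the other box, same make and size, fixed, its lid standing open at the back (top edge about 170 above the worktop, over 110 behind its keyhole). Origin and keyhole as for the shut box. Its own dust cover is swung aside towards the front left, stud 43 from its keyhole
- mug: mug, 81 x 113 x 88. Stands on the worktop; origin under its centre. Leave it
- onion: onion, 82 across, 94 high. Stands on the worktop; origin under its centre. Leave it
- salt_shaker: salt shaker, 44 across, 90 high, between the two boxes. Stands on the worktop; origin under its centre. Leave it
- spice_jar: small spice jar, 41 across, 105 high. Stands on the worktop; origin under its centre. Leave it
- lime: lime, 52 x 43 x 42. Stands on the worktop; origin under its centre. Leave it
Mind the look-alikes: they are no part of the job. There is more than one size of the key; the job needs the smaller.

How it is judged (in metres and radians):
On the way, in this order (a step that is already met when the one before it is completed fails the run):
1. the key is drawn clear out of the open box's lock (z of key in the frame of open_keyhole above 0.005 m), for 0.1 s.
2. the key is fully home in the shut box's keyhole, the lock not yet turned (z of key in the frame of keyhole below -0.0235 m and horizontal distance between key and keyhole below 0.0035 m and angle between key's own z axis and vertical below 0.12 rad and value of joint lock below 0.3 rad), for 0.1 s.
At the end, for the whole second after the job is handed in: the key is still gripped (over 2 N), stands fully home in the shut box's keyhole (tip at least 23.5 mm below the face, within 3.5 mm of the axis, upright within 0.12 rad) and holds the lock turned by more than 1.25 rad (72 degrees) against its spring (z of key in the frame of keyhole below -0.0235 m and horizontal distance between key and keyhole below 0.0035 m and angle between key's own z axis and vertical below 0.12 rad and value of joint lock above 1.25 rad and contact force between the fingers and key above 2 N); the arm keeps its last pose, push and grip.
It fails at once if the mug, onion, salt shaker, spice jar or lime is shifted by more than 30 mm (distance of any of mug, onion, salt_shaker, spice_jar, lime from where it was at the start of the episode above 0.03 m).
It also fails if it takes over 58 s, if anything falls off the work surface, if the arm or the gripper's body presses on something with over 40 N, if the wrist force passes 120 N, or if a joint passes its speed limit or range.

## Robot

A 6-joint arm with a two-finger parallel gripper is mounted at the origin on a cart in front of the work surface, level with it; the furniture and walls round the work are solid. World frame = base frame: x ahead of the robot, y to its left, z up, the work surface at z = 0. Lengths are in mm, angles in rad, forces in N, time in s.
With the tool pointing down it reaches from about 275 to 750 mm from the base axis. Payload 10.2 kg.
Tool frame: the origin (TCP) lies midway between the tips of the shut fingers; the grasp point (between the pads) lies grasp_offset behind it (grasp_offset is the distance from the TCP to the grasp point, in mm); x points along the fingers, z is the direction in which the jaws open and shut, and the axes are right-handed (so a half turn about x gives the same grasp; the last joint's range is limited). The gripper opens to 85 mm and grips with 20 to 120 N. Pads are 22 mm wide; open, the fingers measure 114 mm over their backs; the gripper's body (76 mm by 85 mm) begins 54 mm behind the grasp point. The pads swing forward as they close: fully open they stand 13 mm farther back than shut.
Start: joints at [1.113, 0.313, 1.498, -0, 1.331, -0.223], TCP at [122.153, 510.597, 231.294] pointing down, gripper open.
Joint ranges: [-2.94, 2.94], [-0.97, 2.17], [0.19, 2.56], [-1.23, 4.37], [0.02, 3.11], [-2.88, 2.88]. Speed limits (rad/s): [2.39, 2.39, 3.01, 3.14, 3.14, 3.14].

## Interface

Orientations are given as a unit quaternion [w, x, y, z].
In Python, from rig import sense, capture, calibration, finish_job, grasp_offset gives the robot as it stands.
- The arm moves only by the shell command python3 -m jog 'ROWS' [FORCE]. ROWS is JSON, a list of rows, each an object with "linear": the shift along the tool's x, y, z scaled (see below), a list of three; "rotation": the turn, a rotation vector about the tool's x, y, z scaled (see below), a list of three; "grip": the finger opening in mm, from 0 to 85.4. A call has 1 to 20 rows; each row is the pose to reach, as a shift and turn from the pose measured when the call began, along the tool's axes at that moment; what a row does not reach only later rows make up. The controller multiplies each number of a shift by 0.3 m and each number of a turn by 0.5 rad. A row lasts 1/12 s, in which the tool goes at most 41.7 mm and 7.16 degrees, less where a joint would pass 70% of its speed; a pose out of reach is approached as far as the arm can. A call with a number of a shift or a turn outside -1 to 1 is refused whole. A call with a gripper value outside its range is refused whole. The fingers move at their own pace and stop on an object; FORCE is the grip in N (left out, the last holds). Time passes only in rows, so rows that repeat a pose let the fingers close. It gives the time, the measured TCP pose, the force and the opening at its end, in the units of the state.
- sense(): the state, without advancing time (a new reading comes with each control period).
- capture(name): name is "scene" or "top"; returns (picture, depth): 420x560x3 uint8, red, green, blue; 420x560 float32, mm along the optical axis (not along the pixel's ray), 0 where there is no reading.
- calibration(name): a dict with "intrinsics" (3x3 intrinsics, pixels), "world_from_camera" (4x4, takes a point from camera to world coordinates). Camera axes: x right, y up, looking along -z (the intrinsics and any distortion apply to the point x, -y, -z); pixel columns grow to the right and rows downward; lengths in mm; the calibration is good to about 2 mm. A picture is of the moment at which its call begins. calibration takes no time and is no camera call.
- finish_job(): hands the job in, once; it reports no verdict.
The state is a dict: "time_s": time; "joints": joint angles; "dq": joint speeds; "tau": joint torques, N m; "eef_pos": TCP position; "ee_rot": TCP orientation; "force": force on the tool from outside, world axes, zero at the start; "wrist_torque": the same for the moment, N m; "grip_width": opening from 0.0 (shut) to 1.0 (fully open).
Only numpy, scipy, OpenCV 4.12 (cv2) and the standard library are available. Lean on these libraries where they do the work, as an engineer would, in place of code of your own. Each camera call takes 0.05 s, during which the arm holds its last target.

## Working session

There is one attempt and no reset: what is moved stays moved. The work goes in short steps, Python scripts to look and compute and a shell command to move; the robot and the scene stay as the last step left them, time stands still between calls to the robot, and variables do not carry over. Pictures are saved under pics/ and viewed, and the job is handed in when it is done.

```bash
mkdir -p pics; ls
python3 - <<'E'
from rig import *
import cv2,numpy as np
for n in("scene","top"):
    p,d=capture(n); cv2.imwrite(f"pics/{n}0.png",p[...,::-1]); np.savez(f"{n}0.npz",p=p,d=d)
    c=calibration(n); print(n,np.round(c["intrinsics"],1).tolist(),np.round(c["world_from_camera"],3).tolist(),[k for k in c])
print(sense(),grasp_offset)
E
```

```text
pics
scene [[388.1, 0.0, 277.4], [0.0, 388.1, 205.1], [0.0, 0.0, 1.0]] [[0.713, 0.447, -0.54, 57.085], [-0.701, 0.44, -0.561, -529.403], [-0.014, 0.779, 0.627, 724.871], [0.0, 0.0, 0.0, 1.0]] ['intrinsics', 'world_from_camera']
top [[445.6, 0.0, 267.4], [0.0, 445.6, 217.5], [0.0, 0.0, 1.0]] [[0.006, 0.989, -0.145, 420.58], [-1.0, 0.006, -0.002, 43.082], [-0.001, 0.145, 0.989, 1353.846], [0.0, 0.0, 0.0, 1.0]] ['intrinsics', 'world_from_camera']
{'time_s': 0.1, 'joints': array([ 1.11258304e+00,  3.13372222e-01,  1.49832914e+00, -6.85599202e-06,
        1.33098114e+00, -2.23405452e-01]), 'dq': array([ 0.00022165, -0.00250574, -0.00094441,  0.00046137,  0.00261275,
        0.00079369]), 'tau': array([ 2.99232503e-03, -4.12895000e+01, -2.60142374e+01, -1.91113954e-04,
        3.05454887e-03,  3.79705261e-05]), 'eef_pos': array([122.06366761, 510.39275267, 230.81550214]), 'ee_rot': array([ 0.55477795, -0.43815907,  0.55547164,  0.43782338]), 'force': array([ 0.43321729,  0.12268554, -0.84529608]), 'wrist_torque': array([-0.00579895, -0.02913564, -0.01604291]), 'grip_width': 1.0000029437374467} 18.700000000000003
```

View pics/scene0.png

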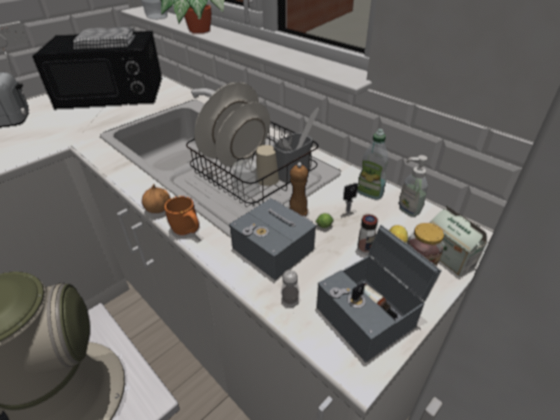

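View pics/top0.png

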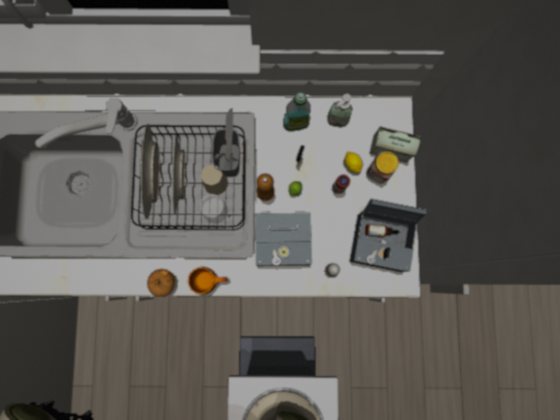

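The open box is on the right, with an upright key at scene (357,292) and top (384,253). The other key-like thing is at scene (350,195) and top (300,155). I'll enlarge both, along with the two locks.

Run:
```python
import cv2,numpy as np
s=cv2.imread("pics/scene0.png");t=cv2.imread("pics/top0.png")
def c(im,x0,y0,w,h,W,H,g=1.0):
    o=cv2.resize(im[y0:y0+h,x0:x0+w],(W,H),interpolation=cv2.INTER_CUBIC); return np.clip(o*g,0,255).astype(np.uint8)
a=np.vstack([np.hstack([c(s,310,240,120,90,400,300,1.5),c(s,225,190,120,90,400,300,1.5)]),np.hstack([c(t,340,190,100,75,400,300,2),c(t,240,200,100,75,400,300,2)])])
cv2.imwrite("pics/crops.png",a)
cv2.imwrite("pics/crop2.png",np.hstack([c(s,320,165,80,60,400,300,1.5),c(t,270,130,80,60,400,300,2)]))
```

```text
(no output)
```

View pics/crops.png

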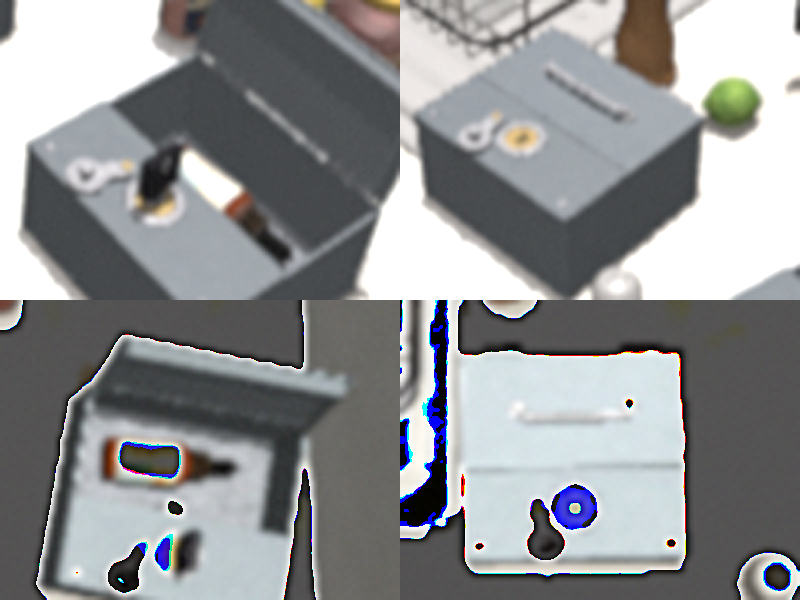

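View pics/crop2.png

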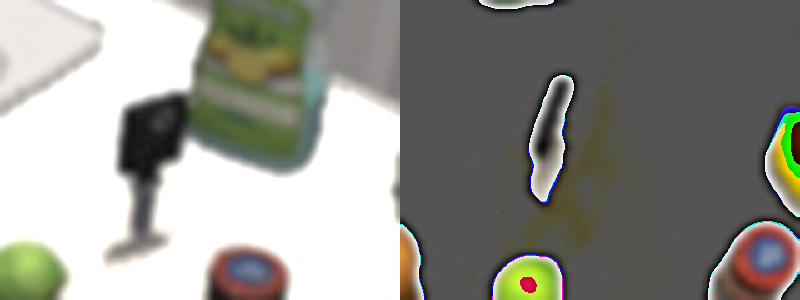

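The key in the open box's lock is the smaller one. The larger look-alike stands free near the lime, away from any lock. The shut box's cover is already swung to the front left and its keyhole shows. Now I'll measure.

```bash
cat > h.py <<'E'
import numpy as np,cv2
from rig import calibration
def cloud(name,d):
    c=calibration(name);K=c["intrinsics"];T=c["world_from_camera"]
    v,u=np.mgrid[:d.shape[0],:d.shape[1]]
    P=np.stack([(u-K[0,2])/K[0,0]*d,-(v-K[1,2])/K[1,1]*d,-d],-1)
    return P@T[:3,:3].T+T[:3,3]
def ray(name,u,v,z):
    c=calibration(name);K=c["intrinsics"];T=c["world_from_camera"]
    r=T[:3,:3]@np.array([(u-K[0,2])/K[0,0],-(v-K[1,2])/K[1,1],-1.]);o=T[:3,3]
    return o+r*(z-o[2])/r[2]
def proj(name,P):
    c=calibration(name);K=c["intrinsics"];T=c["world_from_camera"]
    q=(np.atleast_2d(P)-T[:3,3])@T[:3,:3]
    return np.stack([K[0,0]*q[:,0]/-q[:,2]+K[0,2],-K[1,1]*q[:,1]/-q[:,2]+K[1,2]],1)
E
python3 - <<'E'
from h import *
for n in("top","scene"):
    d=np.load(n+"0.npz")["d"];P=cloud(n,d);Z=P[...,2]
    tab=Z[(abs(Z)<25)&(d>0)&(P[...,0]>250)&(P[...,0]<600)&(P[...,1]<0)&(P[...,1]>-300)]
    print(n,"table z",np.median(tab),tab.std())
    m=((Z>75)&(Z<95)&(d>0)).astype(np.uint8)
    k,l,st,ce=cv2.connectedComponentsWithStats(m)
    for i in range(1,k):
        if st[i,4]>400:
            Q=P[l==i]; r=cv2.minAreaRect(Q[:,:2].astype(np.float32)); print(st[i],np.median(Q[:,2]),r)
    for nm,(u,v) in dict(k_open_top=(384,253),shut_hole=(283.5,252)).items():
        if n=="top": print(nm,P[int(v),int(u)], ray("top",u,v,86))
    m2=(Z>100)&(Z<150)&(d>0)
    k,l,st,ce=cv2.connectedComponentsWithStats(m2.astype(np.uint8))
    for i in range(1,k):
        if st[i,4]>5:
            Q=P[l==i]
            if Q[:,0].mean()<650: print(st[i],np.round(Q.mean(0)),np.round(Q.max(0)))
E
```

```text
top table z 0.3864867130141647 3.74982946319231
[   0   80  448    8 1590] 86.3507489086204 ((1014.8223876953125, 183.01412963867188), (13.521437644958496, 1349.060791015625), 0.12082547694444656)
[439  90  13 174 483] 85.12843489385205 ((737.4545288085938, -471.92578125), (514.9132690429688, 7.44779109954834), 0.28562918305397034)
[ 255  211   57   54 2855] 85.48777071635618 ((549.1349487304688, 0.164947509765625), (152.94837951660156, 159.7233428955078), 1.7838177680969238)
[ 354  210   63   62 1311] 85.29465208379679 ((542.241455078125, -293.7148132324219), (162.61293029785156, 146.91024780273438), 78.60816955566406)
k_open_top [ 505.41190267 -281.47495514  105.75707587] [ 506.75477501 -286.61265495   86.        ]
shut_hole [509.85300558  -0.56300417  56.89347233] [507.85817157  -1.00520583  86.        ]
[200 194  25  26 498] [632. 201. 124.] [667. 235. 131.]
[177 198   4   7   7] [643. 293. 140.] [652. 299. 150.]
[365 202  59  21 380] [ 621. -308.  121.] [ 644. -231.  148.]
[147 204   5  15  22] [617. 374. 131.] [640. 380. 150.]
[384 247   7  12  58] [ 506. -285.  123.] [ 521. -2
[... 652 characters left out ...]
2214965820312), 75.87555694580078)
[ 318  253  109   89 2789] 83.06924285972673 ((543.0576782226562, -293.61981201171875), (161.6517791748047, 151.9440155029297), 78.8095932006836)
[  3 354  86  66 685] 85.13352626649794 ((3.832763671875, -44.89653396606445), (135.28424072265625, 56.20439529418945), 5.521167278289795)
[  0  61  38  17 342] [ 443. 1501.  128.] [ 506. 1516.  150.]
[  0  80  23  25 343] [ 328. 1249.  126.] [ 385. 1320.  150.]
[ 369  232   70   65 1540] [ 621. -314.  125.] [ 643. -233.  150.]
[351 283  14  17 157] [ 502. -288.  118.] [ 518. -280.  130.]
[   0  360   84   54 1603] [ -7. -63. 125.] [ 60. -28. 150.]
[ 422  375   62   45 1207] [ 417. -509.  126.] [ 429. -471.  150.]
```

Run:
```python
from h import *
for n,b in(("top",(274,243,295,262)),("scene",(250,222,275,240))):
    p=np.load(n+"0.npz")["p"].astype(float)
    x0,y0,x1,y1=b; c=p[y0:y1,x0:x1]; w=c[...,0]-c[...,2]; 
    big=np.clip((w-w.min())/np.ptp(w)*255,0,255).astype(np.uint8)
    w=w-np.median(w);w[w<0.3*w.max()]=0
    k,l,st,ce=cv2.connectedComponentsWithStats((w>0).astype(np.uint8))
    i=1+np.argmax(st[1:,4]); 
    for i in range(1,k):
        m=l==i;v,u=np.nonzero(m);ww=w[m]
        if m.sum()>5:print(n,m.sum(),(u@ww)/ww.sum()+x0,(v@ww)/ww.sum()+y0,ray(n,(u@ww)/ww.sum()+x0,(v@ww)/ww.sum()+y0,86))
    P=np.clip(c*(1.5 if n=="scene" else 2),0,255).astype(np.uint8)[...,::-1]
    cv2.imwrite(f"pics/plug_{n}.png",np.hstack([cv2.resize(P,(400,380),interpolation=cv2.INTER_NEAREST),cv2.cvtColor(cv2.resize(big,(400,380),interpolation=cv2.INTER_NEAREST),8)]))
# rect fit of shut lid: edges by robust line fits
from scipy.optimize import least_squares
for n in("top","scene"):
    d=np.load(n+"0.npz")["d"];P=cloud(n,d);Z=P[...,2]
    for ctr,y0 in(((549,0),0.02),((542,-293.7),-.197)):
        m=(Z>76)&(Z<94)&(d>0)&(np.hypot(P[...,0]-ctr[0],P[...,1]-ctr[1])<120)
        im=np.zeros((600,600),np.uint8)
        # soft-coverage: maximise points inside minus area using rasterised mask
        Q=P[m][:,:2]
        res=[]
        for yaw in np.arange(y0-.06,y0+.06,.004):
            R=np.array([[np.cos(yaw),np.sin(yaw)],[-np.sin(yaw),np.cos(yaw)]]);q=(Q-ctr)@R.T
            ex=[np.percentile(q[:,k],a) for k in(0,1) for a in(1,99)]
            # edge sharpness
            s=sum(np.sum(abs(q[:,k]-e)<3) for (k,e) in((0,ex[0]),(0,ex[1]),(1,ex[2]),(1,ex[3])))
            r=cv2.boundingRect
            res.append((np.ptp(q[:,0])*np.ptp(q[:,1]),yaw))
        print(n,ctr,min(res), cv2.minAreaRect(Q.astype(np.float32)))
```

```text
top 74 283.2885046429715 251.43772014089018 [ 5.09452681e+02 -4.02309148e-01  8.60000000e+01]
scene 63 260.8695652173913 230.99902660609993 [ 5.08218200e+02 -4.35748594e-01  8.60000000e+01]
top (549, 0) (np.float64(24433.335377424297), np.float64(0.028000000000000067)) ((549.1349487304688, 0.164947509765625), (152.94837951660156, 159.7233428955078), 1.7838177680969238)
top (542, -293.7) (np.float64(24313.229155672052), np.float64(-0.19299999999999995)) ((543.7999267578125, -294.4276123046875), (162.60037231445312, 149.4573516845703), 79.04837799072266)
scene (549, 0) (np.float64(25380.869725462886), np.float64(0.016000000000000056)) ((548.0828857421875, 0.4976806640625), (155.57162475585938, 163.1211700439453), 0.9377114176750183)
scene (542, -293.7) (np.float64(24576.702022592388), np.float64(-0.19299999999999995)) ((543.0576782226562, -293.61981201171875), (161.6517791748047, 151.9440155029297), 78.8095932006836)
```

View pics/plug_top.png

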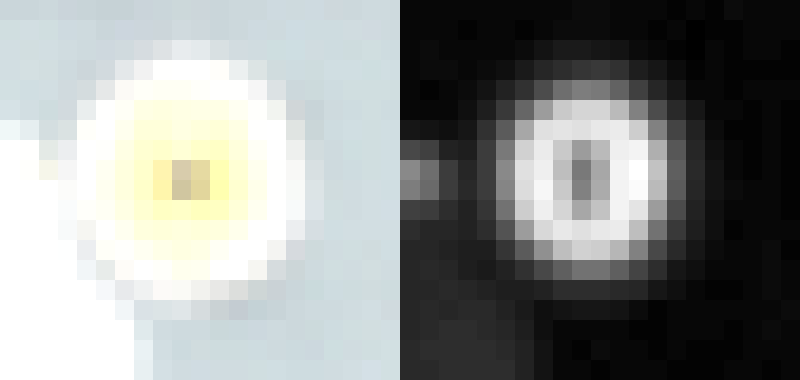

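View pics/plug_scene.png

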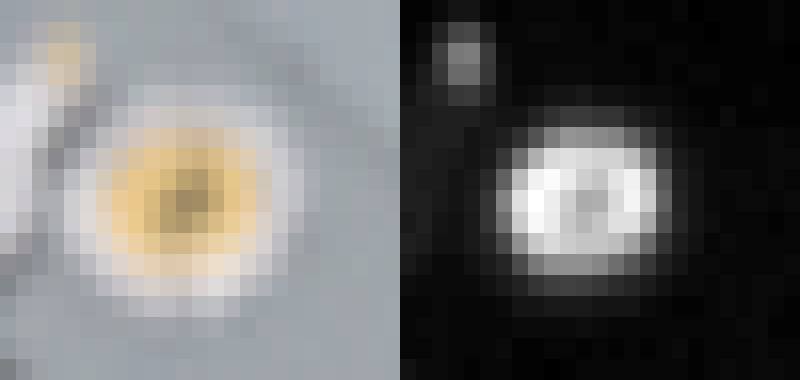

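```bash
cat >> h.py <<'E'
from scipy.spatial.transform import Rotation as Ro
def cur():
    from rig import sense
    s=sense(); q=s["ee_rot"]; return s,np.array(s["eef_pos"]),Ro.from_quat([q[1],q[2],q[3],q[0]])
def orient(yaw,flip=0,tilt=None):
    # tool x down, tool z (jaws) along key y of a key at given yaw (or opposite)
    x=np.array([0,0,-1.]);s=-1 if flip else 1
    z=s*np.array([-np.sin(yaw),np.cos(yaw),0]);y=np.cross(z,x)
    return Ro.from_matrix(np.stack([x,y,z],1))
def goto(pos,R):
    s,p,C=cur(); l=C.inv().apply(np.array(pos)-p)/300; r=(C.inv()*R).as_rotvec()/0.5
    print("lin",np.round(l,4).tolist(),"rot",np.round(r,4).tolist()); return l,r
def st():
    s,p,C=cur(); M=C.as_matrix()
    print("t%.2f"%s["time_s"],"pos",np.round(p,2),"tilt x",np.round(M[:,0],4),"jaw yaw(mod pi) %.4f"%np.arctan2(-M[0,2],M[1,2]),"F",np.round(s["force"],2),"T",np.round(s["wrist_torque"],3),"w %.1f"%(s["grip_width"]*85.4),"j",np.round(s["joints"],3))
E
python3 - <<'E'
from h import *
st()
for f in(0,1): goto((505.5,-286,231),orient(-.195,f))
E
```

```text
t0.10 pos [122.06 510.39 230.82] tilt x [-5.e-04 -1.e-03 -1.e+00] jaw yaw(mod pi) -0.2348 F [ 0.43  0.12 -0.85] T [-0.006 -0.029 -0.016] w 85.4 j [ 1.113  0.313  1.498 -0.     1.331 -0.223]
lin [0.0014, -1.8607, -2.2844] rot [-0.0796, -0.0021, -0.0005]
lin [0.0014, -1.8607, -2.2844] rot [6.2036, -0.0008, 0.0033]
```

```bash
python3 -m jog '[{"linear":[0,-0.62,-0.76],"rotation":[0,0,0],"grip":40},{"linear":[0,-0.62,-0.76],"rotation":[0,0,0],"grip":40},{"linear":[0,-0.62,-0.76],"rotation":[0,0,0],"grip":40},{"linear":[0,-0.62,-0.76],"rotation":[0,0,0],"grip":40},{"linear":[0,-0.62,-0.76],"rotation":[0,0,0],"grip":40},{"linear":[0,-0.62,-0.76],"rotation":[0,0,0],"grip":40},{"linear":[0,-0.62,-0.76],"rotation":[0,0,0],"grip":40},{"linear":[0,-0.62,-0.76],"rotation":[0,0,0],"grip":40}]'
python3 -m jog '[{"linear":[0,-0.62,-0.76],"rotation":[0,0,0],"grip":40},{"linear":[0,-0.62,-0.76],"rotation":[0,0,0],"grip":40},{"linear":[0,-0.62,-0.76],"rotation":[0,0,0],"grip":40},{"linear":[0,-0.62,-0.76],"rotation":[0,0,0],"grip":40},{"linear":[0,-0.62,-0.76],"rotation":[0,0,0],"grip":40},{"linear":[0,-0.62,-0.76],"rotation":[0,0,0],"grip":40},{"linear":[0,-0.62,-0.76],"rotation":[0,0,0],"grip":40},{"linear":[0,-0.62,-0.76],"rotation":[0,0,0],"grip":40}]'
python3 - <<'E'
from h import *
st()
goto((505.5,-286,160),orient(-.195))
E
```

```text
time_s: 0.77
eef_pos: [252.2, 240.8, 230.9]
ee_rot: [0.556, -0.437, 0.557, 0.435]
force: [-0.3, 0.6, 1.1]
grip_width: 0.469
time_s: 1.43
eef_pos: [379.7, -29.5, 231.3]
ee_rot: [0.557, -0.436, 0.558, 0.434]
force: [0.0, 2.2, -1.1]
grip_width: 0.465
t1.43 pos [379.73 -29.55 231.35] tilt x [ 3.0e-04 -3.4e-03 -1.0e+00] jaw yaw(mod pi) -0.2469 F [ 0.02  2.15 -1.1 ] T [ 0.049 -0.026 -0.015] w 39.7 j [-0.386 -0.014  1.882 -0.003  1.273 -1.709]
lin [0.2408, -0.6152, -0.7257] rot [-0.1037, -0.0065, 0.002]
```

```bash
python3 -m jog '[{"linear":[0,-0.615,-0.726],"rotation":[-0.1,-0.006,0.002],"grip":30},{"linear":[0,-0.615,-0.726],"rotation":[-0.1,-0.006,0.002],"grip":30},{"linear":[0,-0.615,-0.726],"rotation":[-0.1,-0.006,0.002],"grip":30},{"linear":[0,-0.615,-0.726],"rotation":[-0.1,-0.006,0.002],"grip":30},{"linear":[0,-0.615,-0.726],"rotation":[-0.1,-0.006,0.002],"grip":30},{"linear":[0,-0.615,-0.726],"rotation":[-0.1,-0.006,0.002],"grip":30},{"linear":[0,-0.615,-0.726],"rotation":[-0.1,-0.006,0.002],"grip":30},{"linear":[0.2,-0.615,-0.726],"rotation":[-0.1,-0.006,0.002],"grip":30},{"linear":[0.24,-0.615,-0.726],"rotation":[-0.1,-0.006,0.002],"grip":30},{"linear":[0.24,-0.615,-0.726],"rotation":[-0.1,-0.006,0.002],"grip":30},{"linear":[0.24,-0.615,-0.726],"rotation":[-0.1,-0.006,0.002],"grip":30}]'
python3 - <<'E'
from h import *
from rig import capture
st()
goto((505.5,-286,103),orient(-.195))
p,d=capture("scene");cv2.imwrite("pics/s1.png",cv2.resize(p[190:330,280:450,::-1],(680,560),interpolation=cv2.INTER_CUBIC))
p,d=capture("top");cv2.imwrite("pics/t1.png",cv2.convertScaleAbs(cv2.resize(p[190:290,320:440,::-1],(720,600),interpolation=cv2.INTER_CUBIC),alpha=2))
E
```

```text
time_s: 2.35
eef_pos: [505.2, -285.3, 159.7]
ee_rot: [0.546, -0.448, 0.547, 0.45]
force: [0.5, -0.2, 0.0]
grip_width: 0.355
t2.35 pos [ 505.22 -285.27  159.67] tilt x [-0.0023  0.0018 -1.    ] jaw yaw(mod pi) -0.1965 F [ 0.47 -0.2   0.02] T [-0.007  0.019 -0.011] w 30.3 j [-0.716  0.496  1.423 -0.     1.225 -2.09 ]
lin [0.1889, -0.0019, -0.0025] rot [-0.003, 0.0027, -0.0053]
```

View pics/s1.png

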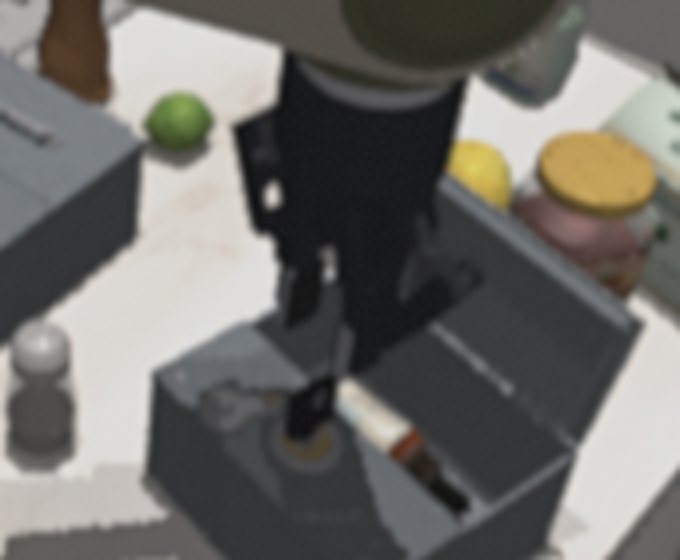

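```bash
python3 -m jog '[{"linear":[0.1,-0.001,-0.001],"rotation":[0,0.003,-0.005],"grip":30},{"linear":[0.195,-0.002,-0.0025],"rotation":[0,0.003,-0.005],"grip":30},{"linear":[0.195,-0.002,-0.0025],"rotation":[0,0.003,-0.005],"grip":30},{"linear":[0.195,-0.002,-0.0025],"rotation":[0,0.003,-0.005],"grip":30}]'
python3 -m jog '[{"linear":[0,0,0],"rotation":[0,0,0],"grip":6},{"linear":[0,0,0],"rotation":[0,0,0],"grip":6},{"linear":[0,0,0],"rotation":[0,0,0],"grip":6},{"linear":[0,0,0],"rotation":[0,0,0],"grip":6},{"linear":[0,0,0],"rotation":[0,0,0],"grip":6},{"linear":[0,0,0],"rotation":[0,0,0],"grip":6},{"linear":[0,0,0],"rotation":[0,0,0],"grip":6},{"linear":[0,0,0],"rotation":[0,0,0],"grip":6}]' 60
python3 - <<'E'
from h import *
st()
E
```

```text
time_s: 2.78
eef_pos: [507.2, -287.1, 105.5]
ee_rot: [0.547, -0.451, 0.546, 0.446]
force: [0.7, 0.3, 0.6]
grip_width: 0.348
time_s: 3.45
eef_pos: [508.4, -287.0, 108.3]
ee_rot: [0.547, -0.452, 0.545, 0.445]
force: [0.8, 4.6, 7.6]
grip_width: 0.089
t3.45 pos [ 508.43 -287.01  108.33] tilt x [ 0.0088 -0.0062 -0.9999] jaw yaw(mod pi) -0.1957 F [0.76 4.65 7.56] T [ 0.935 -0.135  0.018] w 7.6 j [-7.150e-01  5.530e-01  1.478e+00  1.000e-03  1.101e+00 -2.091e+00]
```

Run:
```python
from h import *
from rig import capture
p,d=capture("scene");cv2.imwrite("pics/s2.png",cv2.resize(p[200:330,280:450,::-1],(720,550),interpolation=cv2.INTER_CUBIC))
p,d=capture("top");cv2.imwrite("pics/t2.png",cv2.convertScaleAbs(cv2.resize(p[190:290,320:440,::-1],(720,600),interpolation=cv2.INTER_CUBIC),alpha=2))
st()
```

```text
t3.55 pos [ 508.42 -287.    108.34] tilt x [ 0.0088 -0.0062 -0.9999] jaw yaw(mod pi) -0.1957 F [1.   3.54 7.85] T [ 0.868 -0.044 -0.006] w 7.5 j [-7.150e-01  5.530e-01  1.478e+00  1.000e-03  1.101e+00 -2.091e+00]
```

View pics/s2.png

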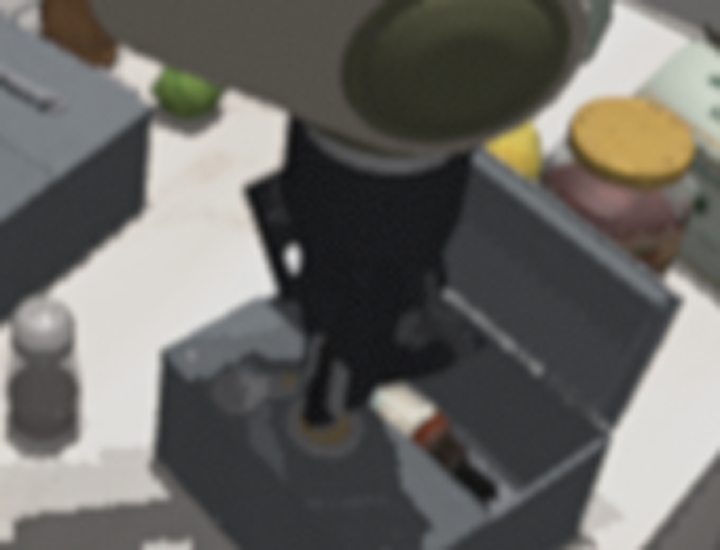

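View pics/t2.png

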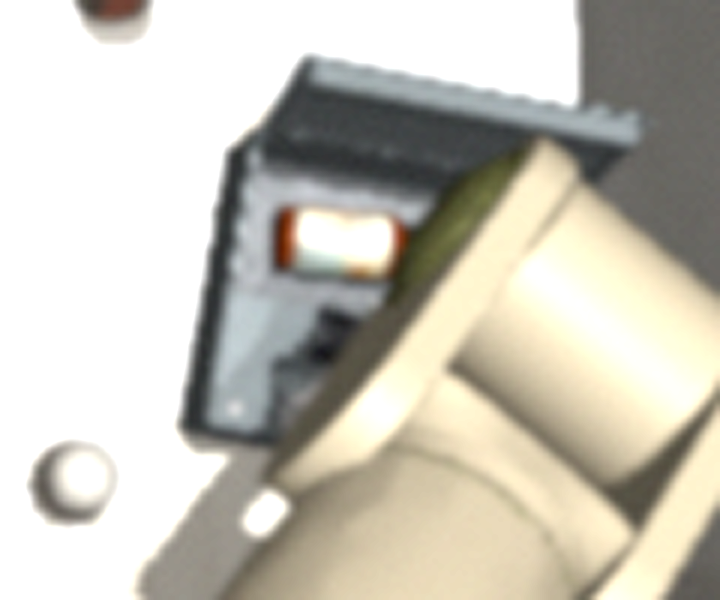

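```bash
python3 -m jog '[{"linear":[0,0,0],"rotation":[0,0,0],"grip":30},{"linear":[0,0,0],"rotation":[0,0,0],"grip":30},{"linear":[0,0,0],"rotation":[0,0,0],"grip":30},{"linear":[0,0,0],"rotation":[0,0,0],"grip":30}]'
python3 - <<'E'
from h import *
st()
goto((506,-286,101),orient(-.195))
E
```

```text
time_s: 3.88
eef_pos: [508.5, -287.2, 108.7]
ee_rot: [0.547, -0.453, 0.545, 0.445]
force: [-0.5, 0.4, -0.2]
grip_width: 0.349
t3.88 pos [ 508.49 -287.2   108.71] tilt x [ 0.0092 -0.0067 -0.9999] jaw yaw(mod pi) -0.1958 F [-0.47  0.44 -0.2 ] T [ 0.043 -0.02  -0.043] w 29.8 j [-7.150e-01  5.520e-01  1.477e+00  1.000e-03  1.101e+00 -2.091e+00]
lin [0.0256, 0.0092, 0.0024] rot [-0.0015, -0.0096, 0.0206]
```

```bash
python3 -m jog '[{"linear":[0.0128,0.005,0.002],"rotation":[0,-0.005,0.01],"grip":30},{"linear":[0.0256,0.0092,0.0024],"rotation":[0,-0.0096,0.0206],"grip":30},{"linear":[0.0256,0.0092,0.0024],"rotation":[0,-0.0096,0.0206],"grip":30},{"linear":[0.0256,0.0092,0.0024],"rotation":[0,-0.0096,0.0206],"grip":30},{"linear":[0.0256,0.0092,0.0024],"rotation":[0,-0.0096,0.0206],"grip":30},{"linear":[0.0256,0.0092,0.0024],"rotation":[0,-0.0096,0.0206],"grip":30}]'
python3 - <<'E'
from h import *
st();print(cur()[0]["tau"])
goto((506,-286,101),orient(-.195))
E
```

```text
time_s: 4.38
eef_pos: [506.0, -286.1, 101.0]
ee_rot: [0.546, -0.449, 0.546, 0.449]
force: [0.1, 0.7, 0.0]
grip_width: 0.348
t4.38 pos [ 506.01 -286.07  101.03] tilt x [ 0.e+00 -1.e-04 -1.e+00] jaw yaw(mod pi) -0.1958 F [0.13 0.72 0.05] T [-0.008 -0.039 -0.012] w 29.7 j [-0.716  0.562  1.484 -0.     1.096 -2.091]
[-2.08256260e-02 -4.93562043e+01 -2.30913609e+01 -9.91699962e-04
  1.01540405e-03  3.14426757e-05]
lin [0.0001, 0.0001, 0.0002] rot [-0.0016, -0.0001, 0.0001]
```

```bash
python3 -m jog '[{"linear":[0,0,0],"rotation":[0,0,0],"grip":5},{"linear":[0,0,0],"rotation":[0,0,0],"grip":5},{"linear":[0,0,0],"rotation":[0,0,0],"grip":5},{"linear":[0,0,0],"rotation":[0,0,0],"grip":5},{"linear":[0,0,0],"rotation":[0,0,0],"grip":5},{"linear":[0,0,0],"rotation":[0,0,0],"grip":5},{"linear":[0,0,0],"rotation":[0,0,0],"grip":5}]' 20
python3 - <<'E'
from h import *
st()
E
```

```text
time_s: 4.97
eef_pos: [506.1, -285.9, 101.2]
ee_rot: [0.547, -0.449, 0.546, 0.449]
force: [0.0, 2.6, 2.4]
grip_width: 0.1
t4.97 pos [ 506.13 -285.89  101.17] tilt x [ 3.e-04  2.e-04 -1.e+00] jaw yaw(mod pi) -0.1957 F [0.05 2.61 2.41] T [ 0.553 -0.109  0.003] w 8.6 j [-0.716  0.562  1.484  0.     1.096 -2.091]
```

```bash
python3 -m jog '[{"linear":[0,0,0.002],"rotation":[0,0,0],"grip":5},{"linear":[0,0,0.002],"rotation":[0,0,0],"grip":5},{"linear":[0,0,0.002],"rotation":[0,0,0],"grip":5}]' 20
python3 - <<'E'
from h import *
st()
E
python3 -m jog '[{"linear":[0,0,0.002],"rotation":[0,0,0],"grip":5},{"linear":[0,0,0.002],"rotation":[0,0,0],"grip":5},{"linear":[0,0,0.002],"rotation":[0,0,0],"grip":5}]' 20
python3 - <<'E'
from h import *
st()
E
```

```text
time_s: 5.22
eef_pos: [506.2, -285.5, 101.2]
ee_rot: [0.546, -0.449, 0.546, 0.449]
force: [0.6, -0.1, 1.3]
grip_width: 0.102
t5.22 pos [ 506.21 -285.52  101.16] tilt x [ 3.e-04 -3.e-04 -1.e+00] jaw yaw(mod pi) -0.1958 F [ 0.61 -0.14  1.35] T [-0.009 -0.013 -0.015] w 8.7 j [-0.715  0.561  1.484 -0.     1.096 -2.09 ]
time_s: 5.47
eef_pos: [506.3, -285.1, 101.2]
ee_rot: [0.546, -0.449, 0.547, 0.448]
force: [0.3, -0.4, 1.3]
grip_width: 0.101
t5.47 pos [ 506.3  -285.11  101.18] tilt x [ 3.e-04 -6.e-04 -1.e+00] jaw yaw(mod pi) -0.1959 F [ 0.28 -0.35  1.26] T [-0.11   0.086 -0.061] w 8.6 j [-0.714  0.561  1.485 -0.     1.095 -2.089]
```

```bash
python3 -m jog '[{"linear":[0,0,0],"rotation":[0,0,0],"grip":4},{"linear":[0,0,0],"rotation":[0,0,0],"grip":4},{"linear":[0,0,0],"rotation":[0,0,0],"grip":4}]' 70
python3 - <<'E'
from h import *
st()
E
python3 -m jog '[{"linear":[-0.03,0,0],"rotation":[0,0,0],"grip":4},{"linear":[-0.06,0,0],"rotation":[0,0,0],"grip":4},{"linear":[-0.1,0,0],"rotation":[0,0,0],"grip":4},{"linear":[-0.15,0,0],"rotation":[0,0,0],"grip":4},{"linear":[-0.22,0,0],"rotation":[0,0,0],"grip":4},{"linear":[-0.27,0,0],"rotation":[0,0,0],"grip":4},{"linear":[-0.27,0,0],"rotation":[0,0,0],"grip":4},{"linear":[-0.27,0,0],"rotation":[0,0,0],"grip":4},{"linear":[-0.27,0,0],"rotation":[0,0,0],"grip":4}]' 70
python3 - <<'E'
from h import *
from rig import capture
st()
p,d=capture("scene");cv2.imwrite("pics/s3.png",cv2.resize(p[180:310,280:450,::-1],(720,550),interpolation=cv2.INTER_CUBIC))
np.savez("s3.npz",p=p,d=d)
E
```

```text
time_s: 5.72
eef_pos: [506.3, -285.1, 101.2]
ee_rot: [0.546, -0.449, 0.547, 0.448]
force: [0.5, 0.5, 1.7]
grip_width: 0.093
t5.72 pos [ 506.31 -285.13  101.23] tilt x [ 4.e-04 -6.e-04 -1.e+00] jaw yaw(mod pi) -0.1958 F [0.53 0.45 1.66] T [-0.072  0.02   0.013] w 7.9 j [-0.714  0.561  1.485 -0.     1.095 -2.089]
time_s: 6.47
eef_pos: [506.0, -284.8, 181.5]
ee_rot: [0.546, -0.449, 0.547, 0.449]
force: [-0.9, -0.3, -0.3]
grip_width: 0.091
t6.47 pos [ 505.96 -284.79  181.53] tilt x [-6.e-04  2.e-04 -1.e+00] jaw yaw(mod pi) -0.1958 F [-0.92 -0.25 -0.35] T [ 0.002 -0.035 -0.006] w 7.8 j [-0.714  0.475  1.396 -0.     1.271 -2.089]
```

View pics/s3.png

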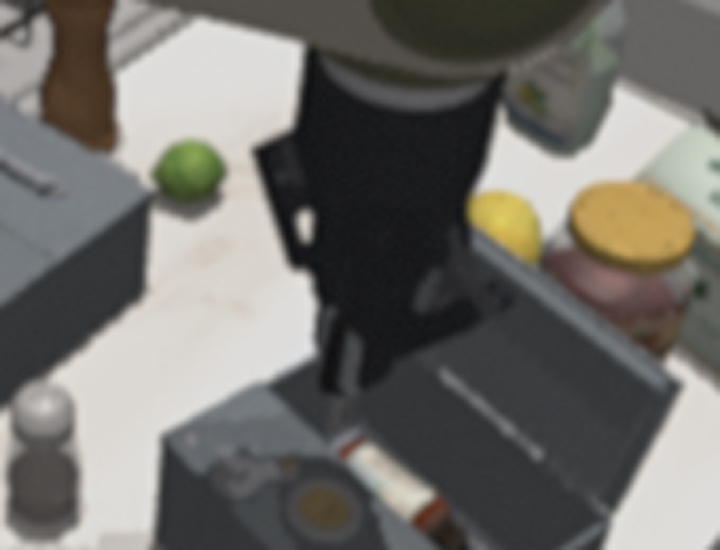

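Run:
```python
from h import *
for f,b in(("scene0.npz",(254,222,275,240)),("s3.npz",(345,291,368,309))):
    p=np.load(f)["p"].astype(float)
    x0,y0,x1,y1=b; c=p[y0:y1,x0:x1]; w=(c[...,0]-c[...,2])/(c.sum(-1)/3)
    w=w-np.median(w)
    for th in(.3,.5):
        q=np.where(w>th*w.max(),w,0);k,l,s_,ce=cv2.connectedComponentsWithStats((q>0).astype(np.uint8));i=1+np.argmax(s_[1:,4])
        m=l==i;v,u=np.nonzero(m);g=q[m]
        a,bb=(u.mean())+x0,(v.mean())+y0; print(f,th,m.sum(),a,bb,ray("scene",a,bb,86))
```

```text
scene0.npz 0.3 62 260.9193548387097 230.98387096774195 [ 5.08339792e+02 -4.81881999e-01  8.60000000e+01]
scene0.npz 0.5 49 260.8979591836735 230.9795918367347 [ 5.08313641e+02 -4.33670419e-01  8.60000000e+01]
s3.npz 0.3 102 356.03921568627453 299.70588235294116 [ 505.07155444 -286.10519064   86.        ]
s3.npz 0.5 84 356.0238095238095 299.8095238095238 [ 504.84317841 -286.23655846   86.        ]
```

Run:
```python
from h import *
goto((509.6,0.4,181.5),orient(.022))
```

```text
lin [-0.0003, 0.1729, 0.9347] rot [-0.4357, 0.0009, -0.0021]
```

```bash
python3 -m jog '[{"linear":[0,0.0185,0.1],"rotation":[-0.05,0,0],"grip":4},{"linear":[0,0.042,0.23],"rotation":[-0.11,0,0],"grip":4},{"linear":[0,0.067,0.36],"rotation":[-0.17,0,-0.001],"grip":4},{"linear":[0,0.091,0.49],"rotation":[-0.23,0,-0.001],"grip":4},{"linear":[0,0.115,0.62],"rotation":[-0.29,0,-0.002],"grip":4},{"linear":[0,0.139,0.75],"rotation":[-0.35,0,-0.002],"grip":4},{"linear":[0,0.161,0.87],"rotation":[-0.4,0.001,-0.002],"grip":4},{"linear":[0,0.173,0.935],"rotation":[-0.436,0.001,-0.002],"grip":4},{"linear":[0,0.173,0.935],"rotation":[-0.436,0.001,-0.002],"grip":4},{"linear":[0,0.173,0.935],"rotation":[-0.436,0.001,-0.002],"grip":4},{"linear":[0,0.173,0.935],"rotation":[-0.436,0.001,-0.002],"grip":4},{"linear":[0,0.173,0.935],"rotation":[-0.436,0.001,-0.002],"grip":4}]' 70
python3 - <<'E'
from h import *
from rig import capture
st()
goto((509.6,0.4,135),orient(.022))
E
```

```text
time_s: 7.52
eef_pos: [509.5, -0.6, 181.1]
ee_rot: [0.495, -0.505, 0.495, 0.505]
force: [-0.4, 0.2, -0.2]
grip_width: 0.095
t7.52 pos [509.55  -0.6  181.07] tilt x [-7.e-04 -1.e-04 -1.e+00] jaw yaw(mod pi) 0.0205 F [-0.39  0.21 -0.25] T [-0.007 -0.045  0.049] w 8.1 j [-0.231  0.325  1.618 -0.     1.199 -1.823]
lin [0.1536, -0.0003, 0.0033] rot [-0.003, -0.0001, -0.0013]
```

```bash
python3 -m jog '[{"linear":[0.05,0,0.002],"rotation":[0,0,-0.001],"grip":4},{"linear":[0.11,0,0.0033],"rotation":[0,0,-0.001],"grip":4},{"linear":[0.154,0,0.0033],"rotation":[0,0,-0.001],"grip":4},{"linear":[0.154,0,0.0033],"rotation":[0,0,-0.001],"grip":4},{"linear":[0.154,0,0.0033],"rotation":[0,0,-0.001],"grip":4},{"linear":[0.154,0,0.0033],"rotation":[0,0,-0.001],"grip":4}]' 70
python3 - <<'E'
from h import *
from rig import capture
st()
goto((509.6,0.4,121),orient(.022))
p,d=capture("scene");cv2.imwrite("pics/s4.png",cv2.resize(p[180:280,210:330,::-1],(720,600),interpolation=cv2.INTER_CUBIC))
E
```

```text
time_s: 8.02
eef_pos: [509.9, -0.3, 135.7]
ee_rot: [-0.495, 0.505, -0.495, -0.505]
force: [-0.4, 0.1, -0.4]
grip_width: 0.097
t8.02 pos [ 5.0994e+02 -2.6000e-01  1.3566e+02] tilt x [ 9.e-04 -4.e-04 -1.e+00] jaw yaw(mod pi) 0.0196 F [-0.41  0.05 -0.41] T [ 0.021  0.017 -0.008] w 8.3 j [-0.231  0.378  1.674 -0.     1.089 -1.821]
lin [0.0489, 0.0011, 0.0022] rot [-0.0048, -0.0008, 0.0018]
```

View pics/s4.png

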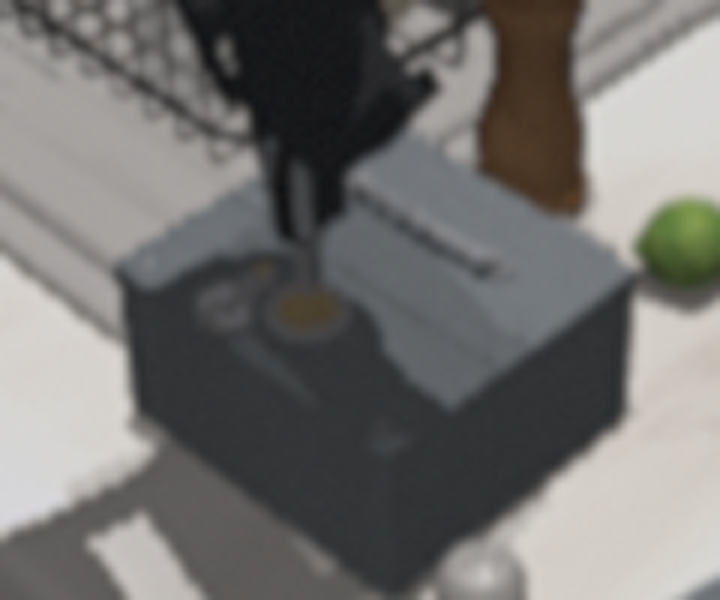

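```bash
python3 -m jog '[{"linear":[0.016,0.0005,0.002],"rotation":[-0.004,0,0.001],"grip":4},{"linear":[0.03,0.001,0.002],"rotation":[-0.005,0,0.001],"grip":4},{"linear":[0.04,0.001,0.002],"rotation":[-0.005,0,0.001],"grip":4},{"linear":[0.047,0.001,0.002],"rotation":[-0.005,0,0.001],"grip":4},{"linear":[0.047,0.001,0.002],"rotation":[-0.005,0,0.001],"grip":4},{"linear":[0.047,0.001,0.002],"rotation":[-0.005,0,0.001],"grip":4}]' 70
python3 - <<'E'
from h import *
st()
goto((509.6,0.4,118),orient(.022))
E
```

```text
time_s: 8.57
eef_pos: [509.7, 0.5, 121.6]
ee_rot: [-0.494, 0.506, -0.494, -0.505]
force: [0.1, -0.3, 0.2]
grip_width: 0.093
t8.57 pos [5.0971e+02 4.7000e-01 1.2163e+02] tilt x [ 7.e-04 -4.e-04 -1.e+00] jaw yaw(mod pi) 0.0223 F [ 0.05 -0.34  0.22] T [-0.015  0.008  0.044] w 7.9 j [-0.229  0.396  1.689 -0.     1.056 -1.822]
lin [0.0121, 0.0004, -0.0002] rot [0.0006, -0.0009, 0.0014]
```

```bash
python3 -m jog '[{"linear":[0.007,0,0],"rotation":[0,-0.001,0.001],"grip":4},{"linear":[0.014,0,0],"rotation":[0,-0.001,0.001],"grip":4},{"linear":[0.02,0,0],"rotation":[0,-0.001,0.001],"grip":4},{"linear":[0.025,0,0],"rotation":[0,-0.001,0.001],"grip":4},{"linear":[0.025,0,0],"rotation":[0,-0.001,0.001],"grip":4},{"linear":[0.025,0,0],"rotation":[0,-0.001,0.001],"grip":4}]' 70
python3 - <<'E'
from h import *
st()
goto((509.6,0.4,100),orient(.022))
E
```

```text
time_s: 9.07
eef_pos: [509.1, 0.6, 113.9]
ee_rot: [0.494, -0.505, 0.495, 0.506]
force: [-3.2, -1.1, 1.7]
grip_width: 0.093
t9.07 pos [509.13   0.55 113.95] tilt x [-1.4e-03  2.0e-04 -1.0e+00] jaw yaw(mod pi) 0.0225 F [-3.19 -1.14  1.72] T [-0.035  0.81   0.007] w 7.9 j [-0.229  0.406  1.697 -0.     1.04  -1.823]
lin [0.0465, -0.0016, -0.0005] rot [0.0009, 0.0005, -0.0028]
```

```bash
python3 -m jog '[{"linear":[0.008,0.001,-0.0005],"rotation":[0,0,-0.001],"grip":4},{"linear":[0.014,0.001,-0.0005],"rotation":[0,0,-0.003],"grip":4},{"linear":[0.02,0.001,-0.0005],"rotation":[0,0,-0.003],"grip":4},{"linear":[0.025,0.001,-0.0005],"rotation":[0,0,-0.003],"grip":4},{"linear":[0.03,0.001,-0.0005],"rotation":[0,0,-0.003],"grip":4},{"linear":[0.03,0.001,-0.0005],"rotation":[0,0,-0.003],"grip":4}]' 70
python3 - <<'E'
from h import *
st()
goto((508.8,0.4,100.5),orient(.022))
E
```

```text
time_s: 9.57
eef_pos: [509.9, 0.3, 105.6]
ee_rot: [-0.495, 0.506, -0.494, -0.505]
force: [0.3, 1.0, 6.0]
grip_width: 0.089
t9.57 pos [5.0991e+02 3.3000e-01 1.0560e+02] tilt x [ 0.0033  0.     -1.    ] jaw yaw(mod pi) 0.0223 F [0.28 1.01 5.96] T [ 0.149 -0.071 -0.022] w 7.6 j [-2.300e-01  4.170e-01  1.706e+00  1.000e-03  1.015e+00 -1.823e+00]
lin [0.017, 0.0038, 0.0003] rot [0.0006, -0.0001, 0.0066]
```

```bash
python3 -m jog '[{"linear":[0.006,0.002,0],"rotation":[0,0,0.003],"grip":4},{"linear":[0.012,0.002,0],"rotation":[0,0,0.006],"grip":4},{"linear":[0.017,0.002,0],"rotation":[0,0,0.006],"grip":4},{"linear":[0.018,0.002,0],"rotation":[0,0,0.006],"grip":4},{"linear":[0.018,0.002,0],"rotation":[0,0,0.006],"grip":4}]' 70
python3 - <<'E'
from h import *
st()
goto((509.4,0.4,100.5),orient(.022))
E
```

```text
time_s: 9.98
eef_pos: [510.3, 0.4, 100.8]
ee_rot: [-0.495, 0.506, -0.494, -0.505]
force: [-0.4, 1.2, 7.6]
grip_width: 0.092
t9.98 pos [5.1029e+02 3.6000e-01 1.0083e+02] tilt x [ 3.2e-03 -1.0e-04 -1.0e+00] jaw yaw(mod pi) 0.0222 F [-0.43  1.19  7.56] T [0.265 0.045 0.034] w 7.8 j [-2.300e-01  4.240e-01  1.710e+00  1.000e-03  1.005e+00 -1.823e+00]
lin [0.0011, 0.0029, 0.0002] rot [0.0003, -0.0004, 0.0063]
```

```bash
python3 -m jog '[{"linear":[0.003,0.001,0],"rotation":[0,0,0.004],"grip":4},{"linear":[0.005,0.001,0],"rotation":[0,0,0.004],"grip":4},{"linear":[0.005,0.001,0],"rotation":[0,0,0.004],"grip":4},{"linear":[0.005,0.001,0],"rotation":[0,0,0.004],"grip":4}]' 70
python3 - <<'E'
from h import *
from rig import capture
st()
goto((509.6,0.4,100.5),orient(.022))
p,d=capture("scene");cv2.imwrite("pics/s5.png",cv2.resize(p[180:280,210:330,::-1],(720,600),interpolation=cv2.INTER_CUBIC))
E
```

```text
time_s: 10.32
eef_pos: [510.5, 0.4, 100.5]
ee_rot: [-0.495, 0.506, -0.494, -0.505]
force: [-5.7, 0.8, 15.8]
grip_width: 0.095
t10.32 pos [5.1049e+02 3.7000e-01 1.0053e+02] tilt x [ 2.9e-03 -4.0e-04 -1.0e+00] jaw yaw(mod pi) 0.0223 F [-5.69  0.84 15.83] T [0.235 1.052 0.029] w 8.1 j [-0.229  0.425  1.709  0.     1.004 -1.822]
lin [0.0001, 0.003, 0.0002] rot [0.0006, -0.001, 0.0057]
```

View pics/s5.png

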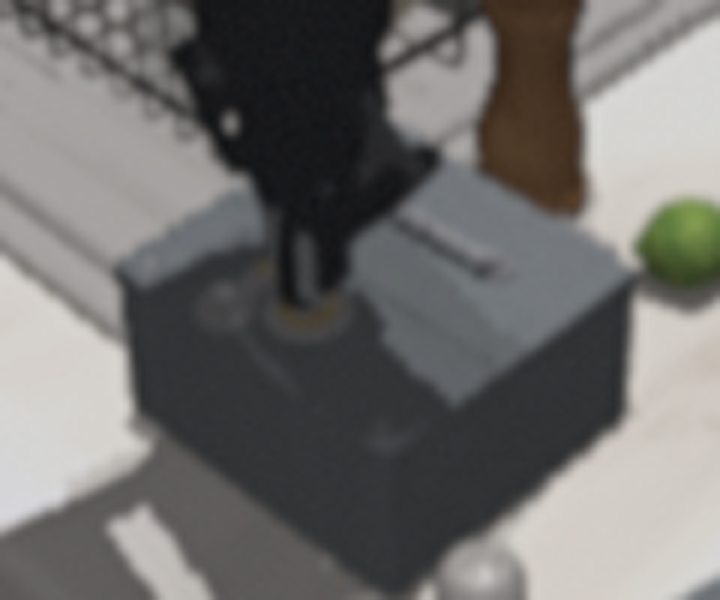

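```bash
python3 -m jog '[{"linear":[0.003,0.002,0],"rotation":[0.12,0,0.004],"grip":4},{"linear":[0.003,0.002,0],"rotation":[0.3,0,0.004],"grip":4},{"linear":[0.003,0.002,0],"rotation":[0.45,0,0.004],"grip":4},{"linear":[0.003,0.002,0],"rotation":[0.6,0,0.004],"grip":4},{"linear":[0.003,0.002,0],"rotation":[0.6,0,0.004],"grip":4},{"linear":[0.003,0.002,0],"rotation":[0.6,0,0.004],"grip":4}]' 90
python3 - <<'E'
from h import *
st()
goto((509.6,0.4,100.5),orient(.022-.6))
E
```

```text
time_s: 10.87
eef_pos: [510.3, 0.3, 100.6]
ee_rot: [0.565, -0.427, 0.564, 0.425]
force: [-5.1, 1.4, 14.1]
grip_width: 0.091
t10.87 pos [5.1029e+02 3.1000e-01 1.0058e+02] tilt x [ 2.3e-03 -5.0e-04 -1.0e+00] jaw yaw(mod pi) -0.2780 F [-5.08  1.4  14.11] T [0.125 1.038 0.016] w 7.7 j [-0.229  0.425  1.709  0.     1.005 -1.522]
lin [0.0003, 0.0023, -0.0003] rot [0.6001, 0.001, 0.0046]
```

```bash
python3 -m jog '[{"linear":[0.003,0.003,0],"rotation":[0.15,0,0.004],"grip":4},{"linear":[0.003,0.003,0],"rotation":[0.35,0,0.004],"grip":4},{"linear":[0.003,0.003,0],"rotation":[0.55,0,0.004],"grip":4},{"linear":[0.003,0.003,0],"rotation":[0.75,0,0.004],"grip":4},{"linear":[0.003,0.003,0],"rotation":[0.9,0,0.004],"grip":4},{"linear":[0.003,0.003,0],"rotation":[0.9,0,0.004],"grip":4},{"linear":[0.003,0.003,0],"rotation":[0.9,0,0.004],"grip":4}]' 90
python3 - <<'E'
from h import *
st()
goto((509.6,0.4,100.5),orient(.022-1.2))
E
```

```text
time_s: 11.45
eef_pos: [510.0, 0.5, 100.7]
ee_rot: [0.646, -0.29, 0.645, 0.289]
force: [-4.5, 0.2, 13.5]
grip_width: 0.086
t11.45 pos [5.0999e+02 4.9000e-01 1.0065e+02] tilt x [ 0.0024  0.     -1.    ] jaw yaw(mod pi) -0.7281 F [-4.54  0.24 13.5 ] T [0.018 0.768 0.058] w 7.4 j [-2.290e-01  4.240e-01  1.710e+00  1.000e-03  1.005e+00 -1.072e+00]
lin [0.0005, 0.0008, -0.0011] rot [0.8998, 0.0039, 0.0027]
```

```bash
python3 -m jog '[{"linear":[0.003,0.0015,-0.0015],"rotation":[0.15,0.002,0.002],"grip":4},{"linear":[0.003,0.0015,-0.0015],"rotation":[0.35,0.002,0.002],"grip":4},{"linear":[0.003,0.0015,-0.0015],"rotation":[0.55,0.002,0.002],"grip":4},{"linear":[0.003,0.0015,-0.0015],"rotation":[0.75,0.002,0.002],"grip":4},{"linear":[0.003,0.0015,-0.0015],"rotation":[0.95,0.002,0.002],"grip":4},{"linear":[0.003,0.0015,-0.0015],"rotation":[0.95,0.002,0.002],"grip":4},{"linear":[0.003,0.0015,-0.0015],"rotation":[0.95,0.002,0.002],"grip":4}]' 90
python3 - <<'E'
from h import *
st()
goto((509.6,0.4,100.5),orient(.022-1.7))
E
```

```text
time_s: 12.03
eef_pos: [509.9, 0.5, 100.6]
ee_rot: [0.696, -0.129, 0.694, 0.129]
force: [-4.0, 0.6, 13.1]
grip_width: 0.086
t12.03 pos [5.0988e+02 4.8000e-01 1.0063e+02] tilt x [ 2.7e-03  1.0e-04 -1.0e+00] jaw yaw(mod pi) -1.2034 F [-4.02  0.56 13.09] T [0.162 0.83  0.083] w 7.4 j [-2.300e-01  4.240e-01  1.711e+00  1.000e-03  1.004e+00 -5.970e-01]
lin [0.0004, 0.0001, -0.001] rot [0.9491, 0.0054, 0.0006]
```

```bash
python3 -m jog '[{"linear":[0.003,0,-0.002],"rotation":[0.15,0.004,0.001],"grip":4},{"linear":[0.003,0,-0.002],"rotation":[0.35,0.004,0.001],"grip":4},{"linear":[0.003,0,-0.002],"rotation":[0.55,0.004,0.001],"grip":4},{"linear":[0.003,0,-0.002],"rotation":[0.75,0.004,0.001],"grip":4},{"linear":[0.003,0,-0.002],"rotation":[0.95,0.004,0.001],"grip":4},{"linear":[0.003,0,-0.002],"rotation":[0.95,0.004,0.001],"grip":4},{"linear":[0.003,0,-0.002],"rotation":[0.95,0.004,0.001],"grip":4}]' 90
python3 - <<'E'
from h import *
st()
goto((509.6,0.4,100.5),orient(.022-1.8))
E
```

```text
time_s: 12.62
eef_pos: [509.6, 0.4, 100.6]
ee_rot: [0.707, 0.038, 0.706, -0.038]
force: [-5.5, 1.8, 12.9]
grip_width: 0.088
t12.62 pos [5.0960e+02 4.2000e-01 1.0062e+02] tilt x [ 1.6e-03  3.0e-04 -1.0e+00] jaw yaw(mod pi) -1.6786 F [-5.54  1.83 12.92] T [0.298 1.1   0.049] w 7.5 j [-2.300e-01  4.240e-01  1.711e+00  1.000e-03  1.005e+00 -1.220e-01]
lin [0.0004, -0.0001, -0.0] rot [0.1988, 0.0031, -0.0011]
```

```bash
python3 -m jog '[{"linear":[0.003,0,0],"rotation":[0.12,0.003,0],"grip":4},{"linear":[0.003,0,0],"rotation":[0.2,0.003,0],"grip":4},{"linear":[0.003,0,0],"rotation":[0.2,0.003,0],"grip":4},{"linear":[0.003,0,0],"rotation":[0.2,0.003,0],"grip":4}]' 90
python3 - <<'E'
from h import *
st()
goto((509.6,0.4,100.5),orient(.022-1.8))
E
```

```text
time_s: 12.95
eef_pos: [509.6, 0.5, 100.6]
ee_rot: [0.703, 0.073, 0.703, -0.073]
force: [-6.6, 1.4, 15.1]
grip_width: 0.083
t12.95 pos [509.6    0.51 100.62] tilt x [ 4.e-04  4.e-04 -1.e+00] jaw yaw(mod pi) -1.7784 F [-6.6   1.4  15.12] T [0.213 1.367 0.065] w 7.1 j [-2.300e-01  4.250e-01  1.710e+00  1.000e-03  1.007e+00 -2.200e-02]
lin [0.0004, -0.0004, 0.0001] rot [-0.0008, 0.0005, -0.001]
```

```bash
python3 -m jog '[{"linear":[0.003,0,0],"rotation":[0.1,0.001,0],"grip":4},{"linear":[0.003,0,0],"rotation":[0.1,0.001,0],"grip":4},{"linear":[0.003,0,0],"rotation":[0.1,0.001,0],"grip":4},{"linear":[0.003,0,0],"rotation":[0.1,0.001,0],"grip":4},{"linear":[0.003,0,0],"rotation":[0.1,0.001,0],"grip":4},{"linear":[0.003,0,0],"rotation":[0.1,0.001,0],"grip":4}]' 90
python3 - <<'E'
from h import *
from rig import capture
st()
p,d=capture("scene");cv2.imwrite("pics/s6.png",cv2.resize(p[180:280,210:330,::-1],(720,600),interpolation=cv2.INTER_CUBIC))
cv2.imwrite("pics/s6f.png",p[...,::-1])
st()
E
```

```text
time_s: 13.45
eef_pos: [509.6, 0.6, 100.6]
ee_rot: [0.701, 0.091, 0.701, -0.09]
force: [-7.5, 1.1, 15.5]
grip_width: 0.091
t13.45 pos [509.6    0.63 100.61] tilt x [ 1.e-04  4.e-04 -1.e+00] jaw yaw(mod pi) -1.8278 F [-7.46  1.14 15.55] T [0.174 1.356 0.115] w 7.8 j [-0.229  0.425  1.709  0.     1.007  0.028]
t13.50 pos [509.62   0.6  100.63] tilt x [ 2.e-04  4.e-04 -1.e+00] jaw yaw(mod pi) -1.8279 F [-7.19  1.56 14.11] T [0.223 1.322 0.145] w 7.5 j [-0.229  0.425  1.709  0.     1.007  0.028]
```

View pics/s6.png

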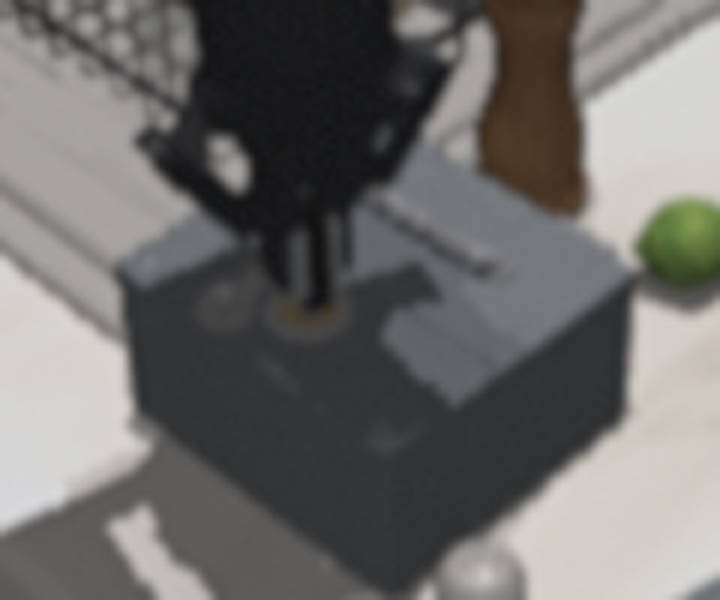

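View pics/s6f.png

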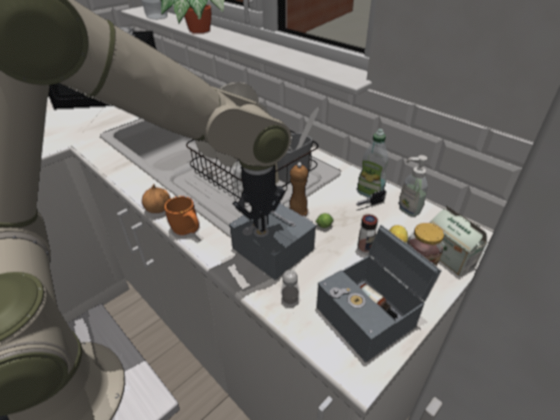

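Run:
```python
from h import *
from rig import finish_job
print(ray("scene",350,213,0),ray("scene",372,202,5))
st();print(finish_job())
```

```text
[802.16483006 -56.34951851   0.        ] [883.45351781 -75.01507799   5.        ]
t13.50 pos [509.62   0.6  100.63] tilt x [ 2.e-04  4.e-04 -1.e+00] jaw yaw(mod pi) -1.8279 F [-7.19  1.56 14.11] T [0.223 1.322 0.145] w 7.5 j [-0.229  0.425  1.709  0.     1.007  0.028]
the job is handed in; nothing more can be done
None
```

I drew the smaller key out of the open box, pushed it home in the shut box and turned it clockwise to the stop. I handed in at 13.5 s, still gripping and holding it turned. No verdict was reported. The dust cover was already clear of the keyhole, so I didn't touch it.

**Last checks**
- **Depth:** the hand stood at 100.6 mm, against 101.2 mm when the key sat home in the open box. It met a firm stop with about 14 N of downward push, so I take the key as fully home.
- **Turn:** the hand has turned about 1.85 rad. Past about 1.80 rad the twisting torque rose from 0.065 to about 0.13 N m, which I read as the stop. The plug itself couldn't be seen, so this rests on the hand angle and torque only.
- **Grip and alignment:** the grip force was set to 90 N and the hand was within 0.001 rad of upright. About 7 N of side force remained on the hand.

**What didn't go cleanly**
- **First grasp:** I closed the fingers before the arm had settled, so the first grip on the key was too high. I let go, lowered the hand and gripped again.
- **Larger look-alike key:** it stood upright behind the lime at the start, and in the last picture it seems to lie tipped over nearby. My hand never went near it, and I don't know why it fell. The mug, onion, salt shaker, spice jar and lime look unmoved in that picture, though I didn't measure them.

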